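Dispense one drill tube and push it into the yellow bay

TASK

Dispense one drill tube: press the dispenser's red plunger all the way down once and let it spring back up, so that the lowest tube (blue cap) slides out onto the ledge. Then push that tube along the ledge with your fingertips until it lies wholly on the yellow bay, which may be at either end. Do not pick anything up; the other two tubes stay in the magazine and the things standing around are left where they are.

Things in the scene. Friction and masses are not known exactly. Their poses are not given: they have to be found in the camera images.
- dispenser: drill tube dispenser, fixed to the desk: 120 mm deep (x), 326 wide (y), 80 high. Origin on the desk, under mid-width. From front (-x) to back: white ledge, aluminium magazine, grey plunger housing (x = 17 to 56 mm, top at z = 50). Its -x faces a 0.34 m high partition, roughly parallel to its y and at least 0.1 m from the ledge's middle line
- ledge_mid (a point): middle of the ledge, on its flat top, at x = -34.5, y = 0, z = 6 mm of the dispenser. The ledge is 53 mm deep (x -61 to -8) and 314 mm long (y -157 to 157), with 4 mm high lips along its front and, beside the magazine only, its back, and 12 mm high end stops (heights above the ledge top)
- magazine_top (a point): centre of the magazine's open top, at x = 4.5, y = 0, z = 52 mm of the dispenser. The magazine stands at x = -8 to 17 mm, y = -50 to 50 mm and holds three tubes, one on another; the mouth at the bottom of its front lets out only the lowest tube
- plunger (a joint): travel of the red plunger, m: 0 = up, 0.018 = fully down. Goes straight down and springs back by itself; 1.4 N at first, 5 N when down. A pusher inside moves 2.2 times as far and slides the lowest tube out towards -x, to about x = -33 mm, y = 0 of the dispenser, parallel to its y (some mm farther if pressed fast). When it is up again the next tube drops; a second press ejects that
- plunger_top (a point): centre of the top of the red plunger cap (32 mm across, 9 mm thick), 80 mm above the desk when up; at x = 36 mm, y = 0 of the dispenser
- bay_yellow: the yellow bay, a flat yellow marking 50 x 108 mm (x, y) on the ledge at one end of it; at x = -34.5 mm and y = +102 or -102 mm of the dispenser, with its axes parallel to the dispenser's. Origin at its centre, at the height of the ledge
- bay_grey: the grey bay, the same marking in grey at the other end of the ledge; not to be used
- tube_a: the lowest tube in the magazine: square plastic drill tube with blue cap, 15 x 89 x 14 mm (x, y, z), about 18 g. Origin: middle of its underside; long axis along its y, which starts parallel to the dispenser's y. At the start at x = 4.5 mm, y = 0, z = 6 mm of the dispenser
- tube_b: the middle tube in the magazine, the same with orange cap; stays in the magazine (it drops by one tube height)
- tube_c: the top tube in the magazine, the same with green cap; stays in the magazine
- marker: white and black marker pen, 17 x 135 x 16 mm, lying on the desk, bystander; origin: middle of its underside
- gauge_block: steel gauge block, 16 x 34 x 15 mm, on the desk, bystander; origin: middle of its underside
- oil: small oil bottle with red collar and white nozzle, 34 mm across, 96 mm high, bystander; origin: middle of its underside
- key_set: orange and black hex key set, 33 x 97 x 21 mm, lying on the desk, bystander; origin: middle of its underside
Not all that is in view belongs to the job. There is more than one size of the tube_c; the job needs the largest.

How it is judged (in metres and radians):
On the way, in this order (a step that is already met when the one before it is completed fails the run):
1. the plunger is pressed fully down (within 3 mm of its stop) (value of joint plunger above 0.015 m), for 0.05 s.
2. the plunger has sprung back and the blue-capped tube lies on the ledge in front of the mouth (value of joint plunger below 0.003 m and x of tube_a in the frame of dispenser below -0.018 m and z of tube_a in the frame of dispenser below 0.01 m and y of tube_a in the frame of dispenser between -0.03 and 0.03 m), for 0.2 s.
3. the blue-capped tube lies on the yellow bay (y of tube_a in the frame of bay_yellow between -0.013 and 0.013 m and x of tube_a in the frame of bay_yellow between -0.022 and 0.022 m and z of tube_a in the frame of dispenser between 0.003 and 0.009 m and angle between the y axis of tube_a and the y axis of dispenser, either way round below 0.3 rad and angle between tube_a's own z axis and vertical below 0.1 rad), for 0.1 s.
At the end, for the whole second after the job is handed in: The blue-capped tube lies flat, at rest, on the yellow bay: centre within 13 mm of the bay's lengthwise (against the end stop passes) and 22 mm crosswise, within 0.3 rad of parallel to the ledge; plunger up; the other two tubes still in the magazine; bystanders within 15 mm of where they were (all of step 3 and x of each of tube_b, tube_c in the frame of dispenser above -0.004 m and z of tube_c in the frame of dispenser between 0.012 and 0.039 m and z of tube_b in the frame of dispenser below 0.025 m and value of joint plunger below 0.003 m and linear speed of tube_a below 0.02 m/s); the robot touches nothing.
It fails at once if a second tube comes out of the magazine (it leaves by more than 8 mm) (x of any of tube_b, tube_c in the frame of dispenser below -0.004 m).
It fails at once if a tube is lifted (the blue-capped one more than 12 mm off the ledge, the others more than 12 mm above where they started) (z of tube_a in the frame of dispenser above 0.018 m or z of tube_b in the frame of dispenser above 0.0323 m or z of tube_c in the frame of dispenser above 0.0466 m).
It fails at once if a bystander is moved by more than 15 mm (distance of any of marker, gauge_block, oil, key_set from where it was at the start of the episode above 0.015 m).
It also fails if it takes over 42 s, if anything falls off the work surface, if the arm or the gripper's body presses on something with over 40 N, if the wrist force passes 120 N, or if a joint passes its speed limit or range.

ROBOT

A 7-joint arm with a two-finger parallel gripper is mounted at the origin on the work surface; the furniture and walls round the work are solid. World frame = base frame: x ahead of the robot, y to its left, z up, the work surface at z = 0. Lengths are in m, angles in degrees, forces in N, time in s.
With the tool pointing down it reaches from about 0.425 to 0.875 m from the base axis. Payload 4.7 kg.
Tool frame: the origin (TCP) lies midway between the tips of the shut fingers; the grasp point (between the pads) lies 19 mm behind it; z points along the fingers, x is the direction in which the jaws open and shut, and the axes are right-handed (so a half turn about z gives the same grasp; the last joint's range is limited). The gripper opens to 87 mm and grips with 3 to 60 N. Pads are 19 mm wide; open, the fingers measure 117 mm over their backs; the gripper's body (75 mm by 190 mm) begins 51 mm behind the grasp point.
Start: joints at [68.073, 18.392, -4.016, 83.108, 1.295, 78.541, -3.26], TCP at [0.251, -0.6, 0.223] pointing down, gripper open.
Joint ranges: [-163.93, 163.93], [-17.29, 119.83], [-79.2, 71.16], [3.27, 140.29], [-89.18, 269.18], [5.43, 117.66], [-154.24, 154.24]. Speed limits (degrees/s): [147.25, 147.25, 180, 180, 180, 180, 180].

INTERFACE

Orientations are given as [roll, pitch, yaw] about the fixed x, y, z axes, in that order (R = Rz(yaw) Ry(pitch) Rx(roll)).
In Python, from cell import telemetry, optics, env gives the robot as it stands.
- The arm moves only by the tool arm_command, never from a script. Its arguments are lists of equal length, an entry for each row: "translation": the shift along the tool's x, y, z in cm, a list of three; "twist": the turn about the tool's z in degrees. In form: {"translation": [[x, y, z], ...], "twist": [twist, ...]}. A call has 1 to 10 rows; each row shifts and turns the pose as measured when the row begins, along the tool's axes as they then stand; what a row does not reach is not made up. A row lasts 1/8 s, in which the tool goes at most 62.5 mm and 10.7 degrees, less where a joint would pass 70% of its speed; a pose out of reach is approached as far as the arm can. A call is refused whole if a number of a shift passes 6.25 or a number of a turn 10.7, either way. A call with a gripper value outside its range is refused whole. "grip" is the opening in per cent of the stroke, from 0 (shut) to 100 (fully open), set as the call begins (left out, the last holds). The fingers move at their own pace and stop on an object; "force" is the grip in N (left out, the last holds). Time passes only in rows, so rows that do not move let the fingers close. It gives the time, the measured TCP pose, the force and the opening at its end, in the units of the state.
- telemetry.get_obs(): the state, without advancing time (a new reading comes with each control period).
- optics.read_camera(name): name is "scene" or "top" or "wrist"; returns a dict with "img" (384x512x3 uint8, blue, green, red), "fx", "fy", "cx", "cy" (pixels), "extrinsics" (4x4, takes a point from camera to world coordinates); the wrist camera has in their place "hand_eye" (4x4, takes a point from camera to tool coordinates, whose origin is the TCP and whose axes are the tool frame's). Camera axes: x right, y up, looking along -z (the intrinsics and any distortion apply to the point x, -y, -z); pixel columns grow to the right and rows downward; lengths in m; the calibration is good to about 2 mm. A picture is of the moment at which its call begins: read the wrist's pose just before it. There is no depth.
- env.sign_off(): hands the job in, once; it reports no verdict.
The state is a dict: "time_s": time; "qpos": joint angles; "joint_velocities": joint speeds; "effort": joint torques, N m; "tool_pos": TCP position; "tool_rot": TCP orientation; "force": force on the tool from outside, world axes, zero at the start; "wrist_torque": the same for the moment, N m; "grip_width": finger opening in m.
Only numpy, scipy, OpenCV 4.12 (cv2) and the standard library are available. Lean on these libraries where they do the work, as an engineer would, in place of code of your own. Each camera call takes 0.05 s, during which the arm holds its last target. There are 200 camera calls.

## Working session

There is one attempt and no reset: what is moved stays moved. The work goes in short steps, Python scripts to look and compute and a tool call to move; the robot and the scene stay as the last step left them, time stands still between calls to the robot, and variables do not carry over. Pictures are saved under pics/ and viewed, about 8 in all and at most 12, crops included, and the job is handed in when it is done.

Besides the shell and the picture viewer there is one more tool, called after "Request:" as name([rows], argument=value, ...), one row to a line, values as JSON. arm_command: Moves the arm, as the interface text tells. Its arguments: {"type":"object","properties":{"translation":{"type":"array","items":{"type":"array","items":{"type":"number"}}},"twist":{"type":"array","items":{"type":"number"}},"grip":{"type":"number"},"force":{"type":"number"}},"required":["translation","twist"]}

```bash
mkdir -p pics; ls
cat > h.py <<'E'
import numpy as np, cv2
from cell import telemetry, optics, env
from scipy.spatial.transform import Rotation as R
def T_tool():
    o=telemetry.get_obs(); T=np.eye(4)
    T[:3,:3]=R.from_euler('xyz',o['tool_rot'],degrees=True).as_matrix(); T[:3,3]=o['tool_pos']; return T
def cam(n):
    T=T_tool(); c=optics.read_camera(n)
    E=c['extrinsics'] if 'extrinsics' in c else T@np.array(c['hand_eye'])
    c['E']=np.array(E); return c
def ray(c,u,v,z):
    d=np.array([(u-c['cx'])/c['fx'],-(v-c['cy'])/c['fy'],-1.]); d=c['E'][:3,:3]@d; o=c['E'][:3,3]
    return o+d*(z-o[2])/d[2]
def proj(c,p):
    q=np.linalg.inv(c['E'])@np.append(p,1); return (c['cx']+c['fx']*q[0]/-q[2], c['cy']+c['fy']*q[1]/q[2])
E
python3 - <<'E'
from h import *
print(telemetry.get_obs())
for n in("scene","top"):
    c=cam(n); print({k:v for k,v in c.items() if k!='img'}); cv2.imwrite(f'pics/{n}0.png',c['img']); np.save(f'{n}0.npy',c)
a=np.vstack([cv2.imread('pics/top0.png')]);
E
```

```text
pics
{'time_s': 0.0, 'qpos': array([68.07289811, 18.43687392, -4.01769823, 83.17548123,  1.29512499,
       78.54136198, -3.26199739]), 'joint_velocities': array([-0.02669457, -0.03986027,  0.03492182,  0.08411695,  0.03174459,
        0.09946713,  0.02896774]), 'effort': array([-3.02954122e-04, -4.91285312e+01, -4.03875746e-01, -3.12535608e+01,
       -6.38591498e-02,  4.36806958e-02,  1.69615137e-04]), 'tool_pos': array([ 0.25096107, -0.59898882,  0.22148152]), 'tool_rot': array([ 1.79994702e+02,  1.08455073e-01, -6.72630571e+01]), 'force': array([0.66531634, 0.38446946, 0.09753527]), 'wrist_torque': array([-0.00995673, -0.05923973,  0.003245  ]), 'grip_width': 0.0868180251261052}
{'fx': 348.9873363851386, 'fy': 348.9873363851386, 'cx': 255.8469971772035, 'cy': 196.4066081607134, 'extrinsics': array([[-0.86629955, -0.42086835,  0.26906305,  0.9244867 ],
       [ 0.4993895 , -0.74223077,  0.4468821 ,  0.25072397],
       [ 0.01162834,  0.52150102,  0.85317142,  0.93997758],
       [ 0.        ,  0.        ,  0.        ,  1.        ]]), 'E': array([[-0.86629955, -0.42086835,  0.26906305,  0.9244867 ],
       [ 0.4993895 , -0.74223077,  0.4468821 ,  0.25072397],
       [ 0.01162834,  0.52150102,  0.85317142,  0.93997758],
       [ 0.        ,  0.        ,  0.        ,  1.        ]])}
{'fx': 372.50183932190197, 'fy': 372.50183932190197, 'cx': 259.1390151346166, 'cy': 191.16007223727698, 'extrinsics': array([[ 0.0169117 ,  0.98527559, -0.17013527,  0.50342249],
       [-0.99952475,  0.02104578,  0.0225246 , -0.17634439],
       [ 0.02577357,  0.16967348,  0.98516325,  0.92216803],
       [ 0.        ,  0.        ,  0.        ,  1.        ]]), 'E': array([[ 0.0169117 ,  0.98527559, -0.17013527,  0.50342249],
       [-0.99952475,  0.02104578,  0.0225246 , -0.17634439],
       [ 0.02577357,  0.16967348,  0.98516325,  0.92216803],
       [ 0.        ,  0.        ,  0.        ,  1.        ]])}
```

View pics/top0.png

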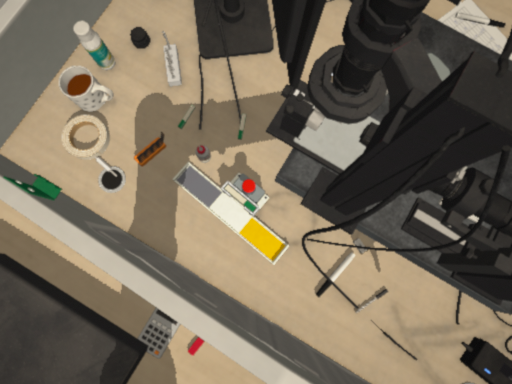

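View pics/scene0.png

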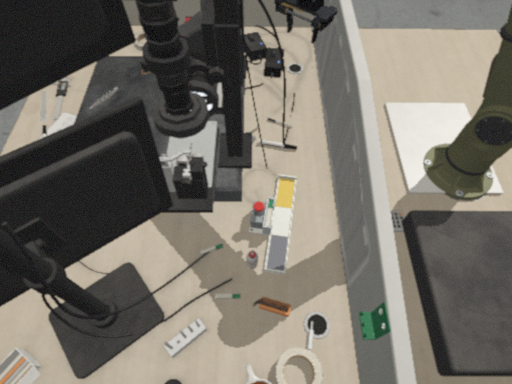

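Run:
```python
from h import *
res={}
for n in("top","scene"):
    c=np.load(f'{n}0.npy',allow_pickle=True).item(); hsv=cv2.cvtColor(c['img'],cv2.COLOR_BGR2HSV)
    def big(m,lo=0):
        k,l,s,ce=cv2.connectedComponentsWithStats(m); i=1+np.argmax(s[1:,4]); return (l==i).astype(np.uint8),ce[i],s[i]
    m,ce,s=big(cv2.inRange(hsv,(20,150,120),(32,255,255)))
    print(n,'yellow',ce,s,ray(c,*ce,.006))
    r=cv2.minAreaRect(cv2.findContours(m,0,2)[0][0]); b=np.array([ray(c,*p,.006) for p in cv2.boxPoints(r)]); print(b.round(3), np.linalg.norm(np.diff(b,axis=0),axis=1).round(3))
    red=cv2.inRange(hsv,(0,170,120),(6,255,255))|cv2.inRange(hsv,(174,170,120),(180,255,255))
    m,ce,s=big(red); print(n,'red',ce,s,ray(c,*ce,.078))
    for nm,p in (('tcp',T_tool()[:3,3]),('base',(0,0,0))): print(nm,proj(c,p))
c=np.load('top0.npy',allow_pickle=True).item()
for nm,p,z in [('endgrey corner',(175,180),.01),('corner',(188,163),.01),('part base L',(0,182),0),('part base',(190,262),0),('part base',(330,368),0),('ptop far',(0,155),.34),('ptop',(330,355),.34),('oil',(202,152),.05),('marker',(335,272),.01),('marker?',(370,298),0.01),('orange',(150,149),.01)]:
    print(nm,ray(c,*p,z).round(3))
c=np.load('scene0.npy',allow_pickle=True).item()
for nm,p,z in [('ptop edge near work',(323,0),.34),('ptop edge',(382,384),.34),('pbase',(350,384),0),('microscope',(230,210),0.0)]:
    print('s',nm,ray(c,*p,z).round(3))
a=c['img'][160:290,210:340]; t=np.load('top0.npy',allow_pickle=True).item()['img'][130:280,150:300]
cv2.imwrite('pics/crop1.png',np.hstack([cv2.resize(a,(390,390),interpolation=2),cv2.resize(t,(390,390),interpolation=2)]))
w=cam('wrist'); cv2.imwrite('pics/w0.png',w['img']); np.save('w0.npy',w); print(w['E'].round(3),w['hand_eye'],w['fx'])
```

```text
top yellow [261.8876277  238.92395006] [240 218  45  43 881] [ 0.54339485 -0.20601044  0.006     ]
[[ 0.558 -0.149  0.006]
 [ 0.596 -0.179  0.006]
 [ 0.529 -0.263  0.006]
 [ 0.492 -0.232  0.006]] [0.049 0.107 0.049]
top red [248.32608696 185.34057971] [242 179  13  14 138] [ 0.66228409 -0.17049066  0.078     ]
tcp (np.float64(486.1247164780665), np.float64(404.71540077269555))
base (np.float64(164.27316589361686), np.float64(486.28420740501895))Traceback (most recent call last):
  File "<stdin>", line 7, in <module>
  File "<stdin>", line 6, in big
    return _wrapfunc(a, 'argmax', axis=axis, out=out, **kwds)
    return bound(*args, **kwds)
ValueError: attempt to get argmax of an empty sequence
```

```bash
cat >> h.py <<'E'
# dispenser pose
a=np.radians(-38.6); X=np.array([np.cos(a),np.sin(a),0]); Y=np.array([-X[1],X[0],0])
O=(np.array([.5434,-.2060,0])+.0345*X+.102*Y + np.array([.6623,-.1705,0])-.036*X)/2
def d2w(x,y,z): return O+X*x+Y*y+np.array([0,0,z])
def w2d(p): q=np.array(p)-O; return np.array([q@X,q@Y,q[2]])
E
python3 - <<'E'
from h import *
print(O)
c=np.load('scene0.npy',allow_pickle=True).item(); hsv=cv2.cvtColor(c['img'],cv2.COLOR_BGR2HSV)
m=cv2.inRange(hsv,(18,120,100),(34,255,255)); m[:,:270]=0;m[:,300:]=0; m[:170]=0;m[215:]=0
M=cv2.moments(m,True); print(M['m00'],ray(c,M['m10']/M['m00'],M['m01']/M['m00'],.006), 'pred',d2w(-.0345,-.102,.006))
red=cv2.inRange(hsv,(0,150,100),(8,255,255))|cv2.inRange(hsv,(172,150,100),(180,255,255)); red[:195]=0;red[220:]=0;red[:,:245]=0;red[:,272:]=0
M=cv2.moments(red,True); print(M['m00'],ray(c,M['m10']/M['m00'],M['m01']/M['m00'],.076),d2w(.036,0,.076))
t=np.load('top0.npy',allow_pickle=True).item()
for nm,p,z in [('part base L',(0,182),0),('part base',(190,262),0),('part base',(330,368),0),('ptop far',(0,155),.34),('ptop',(330,355),.34),('oil',(202,152),.05),('marker',(335,272),.01),('marker?',(370,298),0.01),('orange',(150,149),.01)]:
    q=ray(t,*p,z);print(nm,q.round(3),w2d(q).round(3))
for nm,p,z in [('ptop edge work',(323,0),.34),('ptop edge work',(382,384),.34),('pbase',(350,384),0),('microscope base',(243,210),0.0),('microscope base',(215,210),0.03),('mbase',(250,160),0.03)]:
    q=ray(c,*p,z);print('s',nm,q.round(3),w2d(q).round(3))
print('tcp',w2d(T_tool()[:3,3]))
a=c['img'][130:290,190:350]; t=t['img'][130:290,150:310]
w=cam('wrist'); cv2.imwrite('pics/w0.png',w['img']); np.save('w0.npy',w); print(w['E'].round(3),w['fx'])
o=np.hstack([cv2.resize(a,(400,400),interpolation=2),cv2.resize(t,(400,400),interpolation=2)])
cv2.imwrite('pics/crop1.png',o)
E
```

```text
[ 0.63408172 -0.14792455  0.        ]
375.0 [ 0.5426865  -0.20515358  0.006     ] pred [ 0.54348354 -0.20611579  0.006     ]
62.0 [ 0.66242891 -0.17016351  0.076     ] [ 0.66221646 -0.17038421  0.076     ]
part base L [0.672 0.445 0.   ] [-0.34   0.487  0.   ]
part base [ 0.485 -0.033  0.   ] [-0.188 -0.003  0.   ]
part base [ 0.248 -0.37   0.   ] [-0.164 -0.415  0.   ]
ptop far [0.653 0.222 0.34 ] [-0.216  0.301  0.34 ]
ptop [ 0.36  -0.299  0.34 ] [-0.12  -0.289  0.34 ]
oil [ 0.747 -0.057  0.05 ] [0.031 0.142 0.05 ]
marker [ 0.467 -0.383  0.01 ] [ 0.016 -0.288  0.01 ]
marker? [ 0.408 -0.466  0.01 ] [ 0.022 -0.39   0.01 ]
orange [0.763 0.079 0.01 ] [-0.041  0.258  0.01 ]
s ptop edge work [ 0.201 -0.576  0.34 ] [-0.071 -0.605  0.34 ]
s ptop edge work [0.735 0.321 0.34 ] [-0.214  0.43   0.34 ]
s pbase [ 0.695  0.323 -0.   ] [-0.247  0.406 -0.   ]
s microscope base [ 0.687 -0.219  0.   ] [ 0.085 -0.022  0.   ]
s microscope base [ 0.767 -0.245  0.03 ] [0.164 0.007 0.03 ]
s mbase [ 0.585 -0.356  0.03 ] [ 0.091 -0.193  0.03 ]
tcp [-0.0179621  -0.59160928  0.22157827]
[[ 0.388  0.893  0.227  0.313]
 [-0.922  0.376  0.093 -0.573]
 [-0.002 -0.246  0.969  0.384]
 [ 0.     0.     0.     1.   ]] 342.4036475731648
```

View pics/crop1.png

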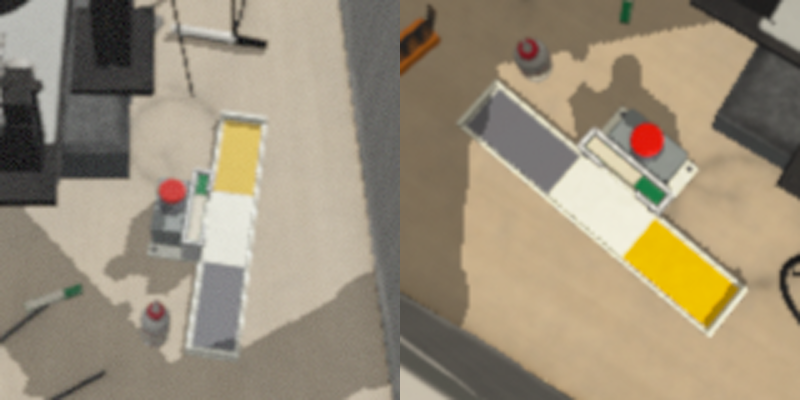

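View pics/w0.png

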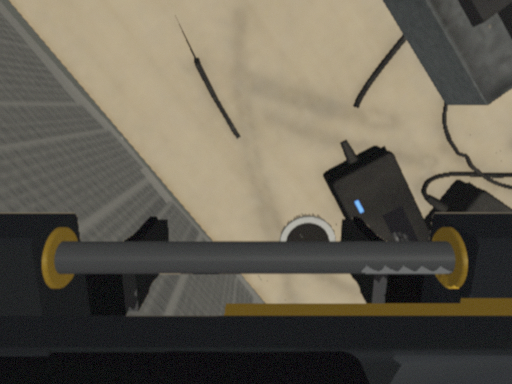

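Run:
```python
from h import *
s=np.load('scene0.npy',allow_pickle=True).item(); t=np.load('top0.npy',allow_pickle=True).item()
a=s['img'][0:220,150:350].copy(); b=t['img'][40:320,240:512].copy()
a=cv2.resize(a,None,fx=2,fy=2,interpolation=2); b=cv2.resize(b,None,fx=1.45,fy=1.45,interpolation=2)
h=max(a.shape[0],b.shape[0]); f=lambda i:np.pad(i,((0,h-i.shape[0]),(0,0),(0,0)))
cv2.imwrite('pics/crop2.png',np.hstack([f(a),f(b)])); print(a.shape,b.shape)
for y in(-.6,-.5,-.4,-.3,-.2,-.1,0): print(y,d2w(-.03,y,0).round(3), np.linalg.norm(d2w(-.03,y,0)).round(3))
```

```text
(440, 400, 3) (406, 394, 3)
-0.6 [ 0.236 -0.598  0.   ] 0.643
-0.5 [ 0.299 -0.52   0.   ] 0.6
-0.4 [ 0.361 -0.442  0.   ] 0.571
-0.3 [ 0.423 -0.364  0.   ] 0.558
-0.2 [ 0.486 -0.286  0.   ] 0.564
-0.1 [ 0.548 -0.207  0.   ] 0.586
0 [ 0.611 -0.129  0.   ] 0.624
```

View pics/crop2.png

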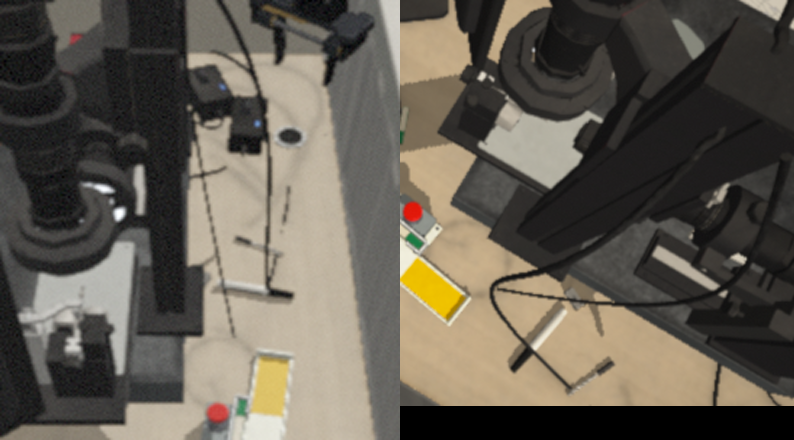

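Run:
```python
from h import *
s=np.load('scene0.npy',allow_pickle=True).item(); t=np.load('top0.npy',allow_pickle=True).item()
for n,c,p,z in [('thin end',s,(267.5,167.5),0),('thin end',t,(304,239),0),('thick end',s,(285,145),0),('thick end',t,(357,309),0),('colbase front corner',s,(240,165),.03),('colbase c',t,(240+100/1.45,40+235/1.45),.03),('colbase mid',t,(240+155/1.45,40+285/1.45),.03)]:
    q=ray(c,*p,z); print(n,q.round(3),w2d(q).round(3))
# triangulate column: scene right edge of column (243,150)->; sample thin cable pairs: for scene points get epipolar in top
for p in [(285,145),(283,100),(275,60),(267,167.5),(256,120),(247,65),(243,100),(243,20),(206,130),(206,110)]:
    print(p,[(z,tuple(np.round(proj(t,ray(s,*p,z))).astype(int)),w2d(ray(s,*p,z))[:2].round(2)) for z in(0,.1,.2,.3,.4,.5)])
```

```text
thin end [ 0.538 -0.32   0.   ] [ 0.032 -0.195  0.   ]
thin end [ 0.545 -0.31   0.   ] [ 0.032 -0.182  0.   ]
thick end [ 0.435 -0.373  0.   ] [-0.015 -0.3    0.   ]
thick end [ 0.381 -0.437  0.   ] [-0.017 -0.384  0.   ]
colbase front corner [ 0.623 -0.354  0.03 ] [ 0.12  -0.168  0.03 ]
colbase c [ 0.633 -0.318  0.03 ] [ 0.106 -0.134  0.03 ]
colbase mid [ 0.552 -0.409  0.03 ] [ 0.098 -0.255  0.03 ]
(285, 145) [(0, (np.int64(330), np.int64(285)), array([-0.01, -0.3 ])), (0.1, (np.int64(309), np.int64(264)), array([-0.02, -0.22])), (0.2, (np.int64(283), np.int64(237)), array([-0.02, -0.13])), (0.3, (np.int64(249), np.int64(202)), array([-0.02, -0.05])), (0.4, (np.int64(204), np.int64(156)), array([-0.02,  0.04])), (0.5, (np.int64(140), np.int64(90)), array([-0.02,  0.12]))]
(283, 100) [(0, (np.int64(410), np.int64(335)), array([ 0.02, -0.52])), (0.1, (np.int64(388), np.int64(313)), array([ 0.01, -0.41])), (0.2, (np.int64(361), np.int64(285)), array([ 0.01, -0.3 ])), (0.3, (np.int64(326), np.int64(249)), array([ 0. , -0.2])), (0.4, (np.int64(279), np.int64(202)), array([ 0.  , -0.09]))
[... 2393 characters left out ...]
([ 0.27, -0.32])), (0.1, (np.int64(386), np.int64(181)), array([ 0.24, -0.24])), (0.2, (np.int64(360), np.int64(156)), array([ 0.21, -0.15])), (0.3, (np.int64(327), np.int64(124)), array([ 0.18, -0.06])), (0.4, (np.int64(283), np.int64(80)), array([0.15, 0.02])), (0.5, (np.int64(220), np.int64(19)), array([0.12, 0.11]))]
(206, 110) [(0, (np.int64(442), np.int64(219)), array([ 0.29, -0.42])), (0.1, (np.int64(421), np.int64(199)), array([ 0.26, -0.32])), (0.2, (np.int64(395), np.int64(173)), array([ 0.23, -0.23])), (0.3, (np.int64(362), np.int64(141)), array([ 0.19, -0.13])), (0.4, (np.int64(317), np.int64(97)), array([ 0.16, -0.03])), (0.5, (np.int64(253), np.int64(34)), array([0.13, 0.07]))]
```

Request:
arm_command([
  [0,0,-5],
  [0,0,-5],
  [0,0,-5],
  [0,0,-5],
  [0,0,-2],
  [0,0,0],
], twist=[0,0,0,0,0,0], grip=0)

```text
time_s: 0.9
tool_pos: [0.2507, -0.5986, 0.4441]
tool_rot: [180.0, 0.5, -67.3]
force: [-0.0, -0.1, 0.0]
grip_width: 0.0349
```

```bash
cat >> h.py <<'E'
def to(x,y,z,th=None):
    "tool-axis shift (cm) and twist to reach dispenser-frame target"
    T=T_tool(); o=telemetry.get_obs(); d=T[:3,:3].T@(d2w(x,y,z)-T[:3,3])*100
    tw=None if th is None else (o['tool_rot'][2]-th+180)%360-180
    print('t',o['time_s'].__round__(2),'tcp_d',w2d(T[:3,3]).round(4),'yaw',o['tool_rot'].round(2),'q',np.round(o['qpos']),'F',o['force'].round(1),'| shift cm',d.round(2),'twist',tw)
E
python3 - <<'E'
from h import *
to(-.15,-.45,.44,-128.6)
s=np.load('scene0.npy',allow_pickle=True).item(); t=np.load('top0.npy',allow_pickle=True).item()
for n,c in(('s',s),('t',t)):
    h=cv2.cvtColor(c['img'],cv2.COLOR_BGR2HSV); m=cv2.inRange(h,(165,60,40),(180,255,255))|cv2.inRange(h,(0,90,40),(4,255,255))
    b=(slice(245,265),slice(242,262)) if n=='s' else (slice(142,162),slice(194,212))
    ys,xs=np.nonzero(m[b]); u,v=xs.mean()+b[1].start,ys.mean()+b[0].start; print(n,len(xs),u,v)
    for z in(.07,.08,.09): print(z,w2d(ray(c,u,v,z)).round(3))
E
```

```text
t 0.9 tcp_d [-0.0185 -0.5914  0.4441] yaw [179.98   0.5  -67.26] q [ 67.  19.  -3.  57.   1. 104.  -3.] F [-0.  -0.1  0. ] | shift cm [-18.32  -6.1    0.57] twist 61.33850259502225
s 25 252.0 254.72
0.07 [0.031 0.146 0.07 ]
0.08 [0.03 0.15 0.08]
0.09 [0.03  0.154 0.09 ]
t 44 200.88636363636363 149.6590909090909
0.07 [0.031 0.142 0.07 ]
0.08 [0.03  0.139 0.08 ]
0.09 [0.029 0.136 0.09 ]
```

Request:
arm_command([
  [-4.6,-1.5,0],
  [-4.6,-1.5,0],
  [-4.6,-1.5,0],
  [-4.6,-1.5,0],
  [0,0,0],
  [0,0,0],
  [0,0,0],
  [0,0,0],
  [0,0,0],
  [0,0,0],
], twist=[0,0,0,0,10.2,10.2,10.2,10.2,10.2,10.2])

```text
time_s: 2.15
tool_pos: [0.2322, -0.3952, 0.4256]
tool_rot: [178.0, 0.7, -130.4]
force: [-0.1, 0.2, -0.2]
grip_width: 0.0005
```

Run:
```python
from h import *
to(-.14,-.25,.44,-128.6);to(-.12,-.0,.44,-128.6)
```

```text
t 2.15 tcp_d [-0.1598 -0.444   0.4256] yaw [ 178.01    0.71 -130.42] q [ 66.  -4.  -9.  85.  -1. 101. -73.] F [-0.1  0.2 -0.2] | shift cm [-19.47  -1.32  -1.24] twist -1.8185796466203783
t 2.15 tcp_d [-0.1598 -0.444   0.4256] yaw [ 178.01    0.71 -130.42] q [ 66.  -4.  -9.  85.  -1. 101. -73.] F [-0.1  0.2 -0.2] | shift cm [-44.52  -2.54  -0.98] twist -1.8185796466203783
```

Request:
arm_command([
  [-5,0,-0.2],
  [-5,0,-0.2],
  [-5,0,-0.2],
  [-5,0,-0.2],
  [-5,-0.5,0],
  [-5,-0.5,0],
  [-5,-0.5,0],
  [-5,-0.5,0],
  [-4,-0.5,0],
  [0,0,0],
], twist=[0,0,0,0,0,0,0,0,0,0])

```text
time_s: 3.4
tool_pos: [0.5412, -0.0675, 0.4183]
tool_rot: [176.6, 0.4, -130.9]
force: [0.5, -1.2, 0.4]
grip_width: 0.0001
```

Run:
```python
from h import *
to(.036,0,.35,-128.6)
```

```text
t 3.4 tcp_d [-0.1228  0.0049  0.4183] yaw [ 176.59    0.45 -130.91] q [  40.    9.  -40.   74.    3.  101. -130.] F [ 0.5 -1.2  0.4] | shift cm [ -0.1  -16.26   5.88] twist -2.3064345131561765
```

Request:
arm_command([
  [0,-2,0.5],
  [0,-2,0.5],
  [0,-2,0.6],
  [0,-2,0.7],
  [0,-2,0.8],
  [0,-2,0.8],
  [0,-2,0.8],
  [0,-2,0.8],
  [0,0,0],
], twist=[-1,-1,0,0,0,0,0,0,0])

```text
time_s: 4.53
tool_pos: [0.6557, -0.1792, 0.3395]
tool_rot: [175.9, -0.6, -129.4]
force: [-0.7, -0.5, -0.0]
grip_width: 0.0008
```

Run:
```python
from h import *
to(.036,0,.12,-128.6)
w=cam('wrist'); cv2.imwrite('pics/w1.png',w['img']); np.save('w1.npy',w)
h=cv2.cvtColor(w['img'],cv2.COLOR_BGR2HSV); red=cv2.inRange(h,(0,170,100),(6,255,255))|cv2.inRange(h,(174,170,100),(180,255,255))
k,l,s,ce=cv2.connectedComponentsWithStats(red); i=1+np.argmax(s[1:,4]); print(s[i],ce[i],w2d(ray(w,*ce[i],.078)))
y=cv2.inRange(h,(20,150,100),(32,255,255)); M=cv2.moments(y,True); 
if M['m00']: print(M['m00'],w2d(ray(w,M['m10']/M['m00'],M['m01']/M['m00'],.006)))
```

```text
t 4.53 tcp_d [ 0.0364 -0.011   0.3395] yaw [ 175.92   -0.56 -129.36] q [  36.   28.  -36.   61.   14.   99. -125.] F [-0.7 -0.5 -0. ] | shift cm [-1.31 -1.5  21.88] twist -0.7570581383653803
[232 130  24  23 455] [243.76043956 141.04615385] [ 0.03707088 -0.00021331  0.078     ]
7648.0 [-0.18579635 -0.01841272  0.006     ]
```

View pics/w1.png

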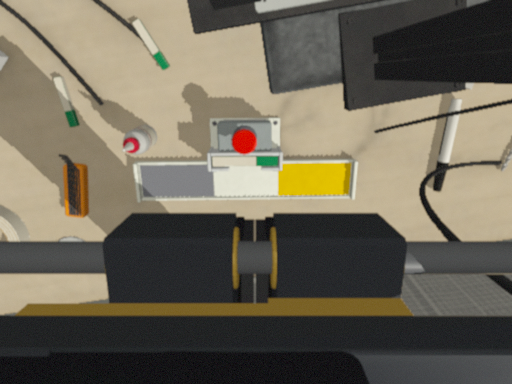

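Request:
arm_command([
  [-0.2,-0.2,3],
  [-0.2,-0.2,3],
  [-0.2,-0.2,3],
  [-0.2,-0.2,3],
  [-0.2,-0.2,3],
  [-0.2,-0.2,3],
  [-0.1,-0.2,3],
  [0,0,0.5],
  [0,0,0],
], twist=[-0.5,0,0,0,0,0,0,0,0])

```text
time_s: 5.7
tool_pos: [0.6564, -0.1664, 0.1273]
tool_rot: [176.4, -0.5, -128.7]
force: [0.6, -0.1, 0.2]
grip_width: 0.0002
```

Run:
```python
from h import *
to(.036,0,.082,-128.6)
```

```text
t 5.7 tcp_d [ 0.029  -0.0006  0.1273] yaw [ 176.36   -0.52 -128.67] q [  37.   32.  -35.   81.   17.   76. -127.] F [ 0.6 -0.1  0.2] | shift cm [-0.1  -0.99  4.47] twist -0.06892511881213181
```

Request:
arm_command([
  [0,-0.4,1.2],
  [0,-0.3,1.2],
  [-0.1,-0.2,0.8],
  [0,-0.1,0.5],
  [0,0,0],
], twist=[0,0,0,0,0])

```text
time_s: 6.32
tool_pos: [0.6647, -0.1715, 0.0902]
tool_rot: [176.6, -0.4, -128.7]
force: [0.0, -0.4, 0.7]
grip_width: 0.0006
```

Run:
```python
from h import *
to(.036,0,.060,-128.6)
```

```text
t 6.33 tcp_d [0.0387 0.0007 0.0902] yaw [ 176.59   -0.43 -128.7 ] q [  37.   34.  -34.   82.   18.   73. -128.] F [ 0.  -0.4  0.7] | shift cm [0.05 0.09 3.03] twist -0.09851984783924195
```

Request:
arm_command([
  [0,0.1,0.6],
  [0,0,0.6],
  [0,0,0.6],
  [0,0,0.5],
  [0,0,0.5],
  [0,0,0.3],
  [0,0,0],
], twist=[0,0,0,0,0,0,0])

```text
time_s: 7.2
tool_pos: [0.6638, -0.1704, 0.0632]
tool_rot: [176.9, -0.4, -128.7]
force: [-2.6, 0.8, 4.9]
grip_width: 0.0007
```

Request:
arm_command([
  [0,0,0.2],
  [0,0,0.1],
], twist=[0,0])

```text
time_s: 7.45
tool_pos: [0.6639, -0.1704, 0.0627]
tool_rot: [176.9, -0.4, -128.7]
force: [-2.9, 0.4, 7.4]
grip_width: 0.0008
```

Request:
arm_command([
  [0,0,-0.6],
  [0,0,-0.8],
  [0,0,-1.2],
  [0,0,-2],
  [0,0,-2.5],
  [0,0,-2.5],
  [0,0,-2.5],
  [0,0,0],
], twist=[0,0,0,0,0,0,0,0])

```text
time_s: 8.45
tool_pos: [0.6708, -0.1737, 0.1916]
tool_rot: [177.1, -0.3, -128.7]
force: [0.7, 0.2, -0.2]
grip_width: 0.0002
```

Run:
```python
from h import *
to(-.034,.085,.10,-128.6)
w=cam('wrist'); t=cam('top'); s=cam('scene')
np.save('w2.npy',w); np.save('t2.npy',t); np.save('s2.npy',s)
a=cv2.resize(w['img'][:230,100:400],(800,613))[:360]; b=np.hstack([cv2.resize(t['img'][150:270,170:310],(400,343)),cv2.resize(s['img'][160:290,200:350],(400,343))])[:235]
cv2.imwrite('pics/c2.png',np.vstack([a,b]))
for n,c in(('w',w),('t',t),('s',s)):
    h=cv2.cvtColor(c['img'],cv2.COLOR_BGR2HSV); m=cv2.inRange(h,(95,120,60),(125,255,255)); k,l,st,ce=cv2.connectedComponentsWithStats(m)
    for i in range(1,k):
        if st[i,4]>8:
            q=w2d(ray(c,*ce[i],.02)); 
            if abs(q[1])<.2 and -.1<q[0]<.1: print(n,st[i],ce[i].round(1),q.round(4))
```

```text
t 8.45 tcp_d [0.0448 0.0028 0.1916] yaw [ 177.06   -0.3  -128.73] q [  37.   31.  -36.   75.   16.   83. -126.] F [ 0.7  0.2 -0.2] | shift cm [-8.25  7.41  9.51] twist -0.12524507004351904
```

View pics/c2.png

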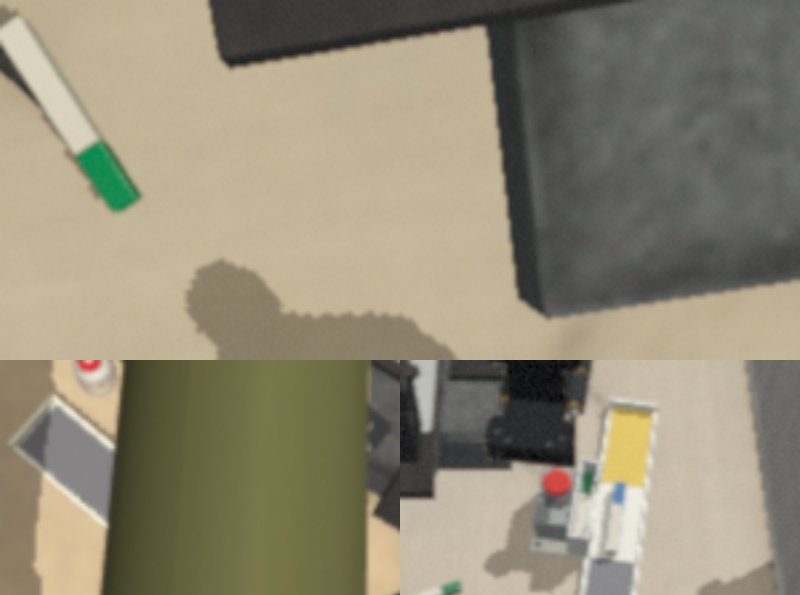

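Run:
```python
from h import *
c=np.load('s2.npy',allow_pickle=True).item(); h=cv2.cvtColor(c['img'],cv2.COLOR_BGR2HSV)
m=cv2.inRange(h,(98,60,60),(130,255,255)); m[:200]=0;m[225:]=0;m[:,:270]=0;m[:,295:]=0
ys,xs=np.nonzero(m); print(len(xs),xs.mean(),ys.mean(),ys.min(),ys.max(),w2d(ray(c,xs.mean(),ys.mean(),.020)))
for p in [(281.7,206),(278,236)]: print(p,w2d(ray(c,*p,.02)).round(4))
red=cv2.inRange(h,(0,150,100),(8,255,255))|cv2.inRange(h,(172,150,100),(180,255,255)); red[:195]=0;red[220:]=0;red[:,:245]=0;red[:,272:]=0
M=cv2.moments(red,True); print('plunger',M['m00'],w2d(ray(c,M['m10']/M['m00'],M['m01']/M['m00'],.076)))
print(h[200:245:3,270:292:2,1])
```

```text
24 281.625 210.125 207 213 [-0.03205249 -0.02910395  0.02      ]
(281.7, 206) [-0.0307 -0.0434  0.02  ]
(278, 236) [-0.0313  0.0577  0.02  ]
plunger 63.0 [3.61151693e-02 9.80616810e-05 7.60000000e-02]
[[  4   4   3  76 134 133 133 131 133 131 133]
 [116  40  15 100 135 131 133 132 131 131 132]
 [128  21  20  59  73  68   5  74 126 128 121]
 [ 99  14  12  12  12  43 127  20  12  14  19]
 [ 25  12  12  12  10  82 123   9  12  11  12]
 [ 19  12  11  12  15  21  15   9  12  12  10]
 [ 15  10  12  13  17  21  20  12  12  12  15]
 [ 11   8  12  17  17  22  15  11  12  11  13]
 [  8   9  12  14  19  24  14  12  12  13  15]
 [  7  12  12  13  20  21  11  10  11  12  20]
 [ 11  12  12  20  21  22  11  11  11  10  16]
 [ 10  10  16  14  21  13  12  11  13  12  22]
 [ 10   5   7   7   2   3   7   8  11  13  30]
 [ 10   5   5   5   9   5   4   5   5  12  33]
 [ 10   9   5   5   9   4   7   5   0  14  35]]
```

Request:
arm_command([
  [-1.6,1.4,0.6],
  [-1.6,1.5,0.6],
  [-1.6,1.5,0.6],
  [-1.6,1.5,0.6],
  [-1.6,1.5,0.6],
  [0,0,0],
], twist=[0,0,0,0,0,0])

```text
time_s: 9.35
tool_pos: [0.656, -0.0514, 0.1555]
tool_rot: [176.3, -0.5, -128.4]
force: [-0.4, 0.3, 0.2]
grip_width: 0.0005
```

Run:
```python
from h import *
to(-.036,.078,.05,-128.6)
```

```text
t 9.35 tcp_d [-0.0431  0.0891  0.1555] yaw [ 176.3    -0.54 -128.36] q [  30.   29.  -38.   82.   15.   78. -136.] F [-0.4  0.3  0.2] | shift cm [ 1.01 -1.39 10.49] twist 0.24281605030731157
```

Request:
arm_command([
  [0.2,-0.4,2],
  [0.2,-0.4,2],
  [0.2,-0.3,2],
  [0.2,-0.2,2],
  [0.1,-0.1,1.5],
  [0,0,0],
], twist=[0,0,0,0,0,0])

```text
time_s: 10.1
tool_pos: [0.6547, -0.0706, 0.0504]
tool_rot: [176.2, -0.8, -128.7]
force: [0.1, -0.3, -0.0]
grip_width: 0.0006
```

Run:
```python
from h import *
to(-.036,.076,.0135,-128.6)
```

```text
t 10.1 tcp_d [-0.0321  0.0733  0.0504] yaw [ 176.22   -0.78 -128.73] q [  31.   34.  -36.   88.   19.   68. -137.] F [ 0.1 -0.3 -0. ] | shift cm [-0.32  0.15  3.71] twist -0.1295041678196469
```

Request:
arm_command([
  [-0.1,0.1,1],
  [-0.1,0.1,1],
  [0,0.1,0.9],
  [0,0,0.8],
  [0,0,0],
], twist=[0,0,0,0,0])

```text
time_s: 10.72
tool_pos: [0.6526, -0.0648, 0.0129]
tool_rot: [176.4, -0.7, -128.7]
force: [0.7, 0.1, -0.2]
grip_width: 0.0006
```

Run:
```python
from h import *
to(-.034,-.045,.0130,-128.6)
c=cam('scene'); np.save('s3.npy',c); cv2.imwrite('pics/s3.png',cv2.resize(c['img'][150:300,190:390],(800,600),interpolation=2))
```

```text
t 10.72 tcp_d [-0.0374  0.0765  0.0129] yaw [ 176.36   -0.67 -128.67] q [  30.   36.  -35.   90.   20.   64. -138.] F [ 0.7  0.1 -0.2] | shift cm [12.15 -0.36  0.11] twist -0.06506701063182163
```

View pics/s3.png

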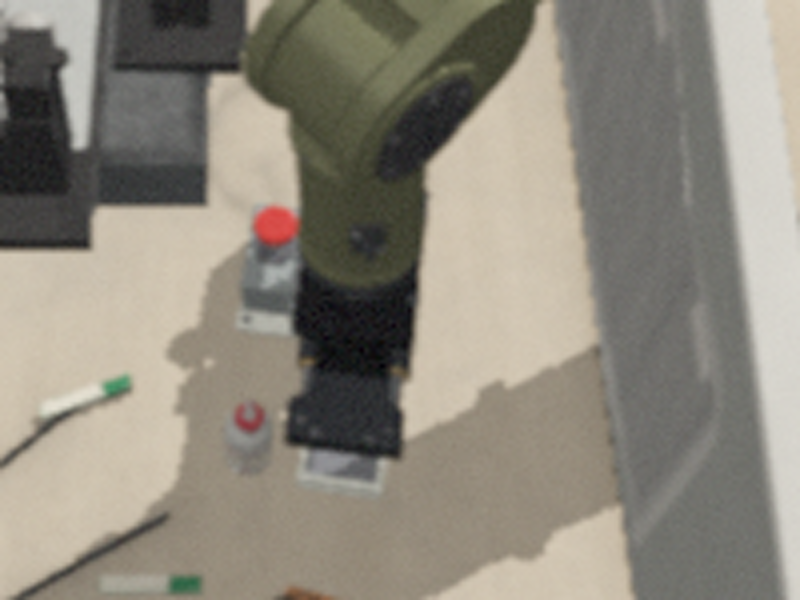

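Request:
arm_command([
  [0.8,0,0],
  [0.8,0,0],
  [0.8,0,0],
  [0.8,0,0],
  [0.8,0,0],
  [0.8,0,0],
  [0.8,0,0],
  [0.8,0,0],
  [0.8,0,0],
  [0,0,0],
], twist=[0,0,0,0,0,0,0,0,0,0])

```text
time_s: 12.02
tool_pos: [0.6052, -0.1266, 0.0154]
tool_rot: [176.5, -0.6, -128.8]
force: [0.1, -0.0, 0.4]
grip_width: 0.0005
```

Run:
```python
from h import *
to(-.034,-.045,.0130,-128.6)
```

```text
t 12.03 tcp_d [-0.0359 -0.0014  0.0154] yaw [ 176.52   -0.64 -128.79] q [  37.   32.  -35.   95.   18.   62. -132.] F [ 0.1 -0.   0.4] | shift cm [ 4.36 -0.22  0.28] twist -0.18893702203735074
```

Request:
arm_command([
  [0.6,0,0.1],
  [0.6,0,0.1],
  [0.6,0,0],
  [0.6,0,0],
  [0.6,0,0],
  [0.5,0,0],
  [0.4,0,0],
  [0.2,0,0],
  [0,0,0],
], twist=[0,0,0,0,0,0,0,0,0])

```text
time_s: 13.15
tool_pos: [0.5779, -0.1601, 0.0139]
tool_rot: [176.5, -0.6, -128.8]
force: [0.4, -0.5, 0.3]
grip_width: 0.0003
```

```bash
cat > look.py <<'E'
from h import *; import sys
to(-.034,-.045,.0130,-128.6)
for n in('scene','top'):
    c=cam(n); h=cv2.cvtColor(c['img'],cv2.COLOR_BGR2HSV); m=cv2.inRange(h,(98,60,60),(130,255,255))
    q0=proj(c,d2w(-.03,-.13,.02)); k=np.zeros_like(m); cv2.circle(k,tuple(int(v) for v in q0),25,255,-1); m&=k
    M=cv2.moments(m,True)
    if M['m00']: print(n,M['m00'],'cap centre',w2d(ray(c,M['m10']/M['m00'],M['m01']/M['m00'],.02)).round(4))
    np.save(n+sys.argv[1]+'.npy',c)
    P=tuple(int(v) for v in proj(c,d2w(0,-.04,.02))); a=c['img'][P[1]-50:P[1]+50,P[0]-66:P[0]+66]
    cv2.imwrite(f'pics/{n}{sys.argv[1]}.png',cv2.resize(a,(400,300),interpolation=2))
cv2.imwrite(f'pics/look{sys.argv[1]}.png',np.hstack([cv2.imread(f'pics/{n}{sys.argv[1]}.png') for n in('scene','top')]))
E
python3 look.py 4
```

```text
t 13.15 tcp_d [-0.0363 -0.0446  0.0139] yaw [ 176.53   -0.6  -128.75] q [  41.   30.  -35.   98.   18.   61. -128.] F [ 0.4 -0.5  0.3] | shift cm [ 0.04 -0.23  0.08] twist -0.1518589987039718
```

Request:
arm_command([
  [-1,0,0],
  [-1,0,-0.5],
  [0,0,-2],
  [0,0,-3],
  [0,0,-4],
  [0,0,-4],
  [-2,0,-4],
  [-4,0,-4],
  [-4,0,-4],
  [-4,0,-2],
], twist=[0,0,0,0,0,0,0,0,0,0])

```text
time_s: 14.5
tool_pos: [0.6957, -0.0422, 0.3067]
tool_rot: [177.0, -0.5, -129.0]
force: [0.5, -0.6, -0.6]
grip_width: 0.0005
```

```bash
python3 look.py 5
```

```text
t 14.5 tcp_d [-0.0178  0.1211  0.3067] yaw [ 176.95   -0.46 -129.  ] q [  26.   30.  -39.   63.   16.   95. -137.] F [ 0.5 -0.6 -0.6] | shift cm [16.38 -0.07 29.54] twist -0.40431706598960204
top 58.0 cap centre [-0.0315 -0.1272  0.02  ]
```

View pics/look5.png

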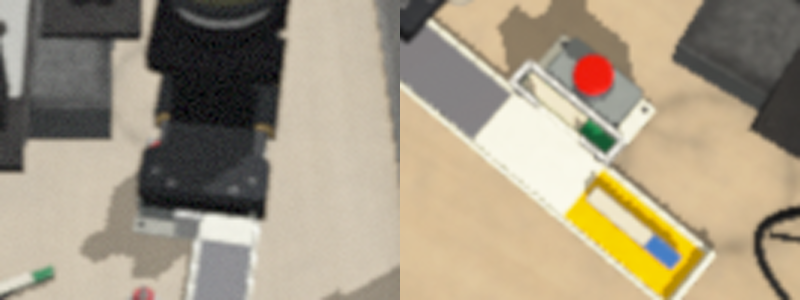

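Run:
```python
from h import *
c=np.load('top5.npy',allow_pickle=True).item(); h=cv2.cvtColor(c['img'],cv2.COLOR_BGR2HSV)
P=[int(v) for v in proj(c,d2w(0,-.04,.02))]
# rectify to dispenser plane z=.02, 1mm/px
xs=np.arange(-.062,-.006,.001); ys=np.arange(-.16,-.03,.001)
uv=np.array([[proj(c,d2w(x,y,.02)) for y in ys] for x in xs],np.float32)
r=cv2.remap(c['img'],uv[...,0],uv[...,1],1); g=cv2.cvtColor(r,cv2.COLOR_BGR2HSV)
m=((g[...,1]<90)&(g[...,2]>100)|((g[...,0]>98)&(g[...,0]<130)&(g[...,1]>60))).astype(np.uint8)
k,l,s,ce=cv2.connectedComponentsWithStats(m)
for i in range(1,k):
    if s[i,4]>150:
        pts=np.argwhere(l==i)[:,::-1].astype(np.float32); rc=cv2.minAreaRect(pts); print(s[i],'centre x,y mm',-62+rc[0][1],-160+rc[0][0],rc[1:])
```

```text
[   0    0  130   56 1877] centre x,y mm -34.500003814697266 -95.5 ((54.99999237060547, 128.99996948242188), 90.0)
[  18   24   89   15 1200] centre x,y mm -31.0 -98.0 ((14.0, 88.0), 90.0)
```

```bash
python3 -c "
from h import *
print(telemetry.get_obs()['joint_velocities'].round(1)); print(env.sign_off())"
```

```text
[ 3.  -0.6  2.1  5.1  1.  -0.2  1.7]
the job is handed in; nothing more can be done
None
```

I dispensed the blue-capped tube with one full press of the plunger, pushed it along the ledge with shut fingertips onto the yellow bay, lifted clear and handed in. The clock was at about 14.6 s of the 42 s allowed.

- **Dispenser position:** the scene and top cameras agreed to about 1 mm. The wrist camera put the plunger about 1 mm from there. The yellow bay is at y = −102 mm of the dispenser.
- **Press:** the tool went down to z = 62.7 mm, where full travel is 62 mm. The upward force of 7.4 N, above the 5 N spring, shows it was at its stop. The scene camera then showed the plunger up and the tube on the ledge at x ≈ −32 mm, y ≈ 0.
- **Placing:** the last top view showed an 89 x 15 mm outline at x = −31, y = −98 mm of the dispenser, parallel to the ledge. That is about 3.5 mm crosswise and 4 mm lengthwise from the bay's centre, inside the 22 and 13 mm limits. In the same picture the magazine still showed the green cap on top and the plunger looked up.

**Weaker points:**
- The scene camera could not see the tube at the end because the arm was in the way, so the final position rests on the top view alone.
- I did not measure the bystanders again. The path stayed clear of the oil bottle, the nearest one I saw, and I saw no sign of contact.
- The tool had drifted about 3–4° off vertical during the fast moves, without effect on the work.
- Joint speeds still read up to about 5 degrees/s just before hand-in, with the gripper at z = 0.31 m and away from everything.

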